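Charge the bench ball mill with grinding balls

TASK

Push the mill's blue sliding cover fully open, then lift the metal cup by its red grip and pour all eight white grinding balls into the mill's chamber. Stand the empty cup back upright in the middle of its black rubber pad, and do not disturb the bottle and the white roll behind.

Things in the scene. Friction and masses are not known exactly. Their poses are not given: they have to be found in the camera images.
- mill: Small white bench ball mill, fixed, 122 (x) x 220 (y) x 90 mm high, aluminium rails along its two long top edges (5 mm wide, top 97 mm above the bench). Origin: centre of its underside. Own x = depth (panel with black dial on the -x face), own y = length. The -y half is the open-topped grinding chamber, the +y half is the closed drive housing onto which the cover slides.
- chamber (a point): Centre of the floor of the grinding chamber, 12 mm above the mill's underside. The chamber measures 108 (own x) x 103 (own y) mm inside and is 78 mm deep; same axes as the mill.
- cover (a joint): Opening of the mill's flat blue sliding cover, in m: 0 = shut over the chamber, 0.105 = fully open against its end stop. It slides along the mill's own +y (towards the drive housing) with about 1 N of friction; it is guided by the rails and cannot be lifted.
- cover_tab (a point): Middle of the top of the black upright tab on the blue cover, 124 mm above the mill's underside. The tab is 50 mm (mill x) x 10 mm (mill y) and stands 29.5 mm above the cover's top face; the cover plate is 110 x 104 mm with the tab midway along it, 20 mm nearer the front (mill -x) than its centre line.
- cup: Open silver metal pouring cup with a spout and a red straight grip, loose, 0.16 kg empty. Origin: centre of its underside; own z up. Base 70 x 64 mm, walls 50 mm high and 3 mm thick, inside 58 mm wide, floor 6 mm thick. Own +x: the spout, an open chute that rises at 28 degrees from the floor, 58 mm wide inside with low side walls. Own -x: the red grip.
- cup_grip (a point): Middle of the red grip of the cup: at x = -78 mm, 36 mm above the cup's underside. The grip is a straight bar along the cup's x, 68 mm long (x from -44 to -112 mm), 14 mm thick (y), 24 mm high (z).
- cup_lip (a point): Middle of the pouring edge at the end of the chute: at x = 88 mm, 37 mm above the cup's underside; the chute's side walls reach 61 mm above the cup's underside.
- rest_pad: Flat black rubber pad on the bench, fixed, 130 (x) x 160 (y) x 4 mm. Origin: centre of its underside.
- bottle_near: Loose bystander: bottle with an orange cap, 48 mm across, 107 mm high. Origin: centre of its underside.
- film: Loose bystander: standing white roll, 62 mm across, 51 mm high. Origin: centre of its underside.
- ball0_center (a point): Centre of white ceramic grinding ball 1 of 8, 18 mm across, 15 g, loose in the cup.
- ball1_center (a point): Centre of white ceramic grinding ball 2 of 8, 18 mm across, 15 g, loose in the cup.
- ball2_center (a point): Centre of white ceramic grinding ball 3 of 8, 18 mm across, 15 g, loose in the cup.
- ball3_center (a point): Centre of white ceramic grinding ball 4 of 8, 18 mm across, 15 g, loose in the cup.
- ball4_center (a point): Centre of white ceramic grinding ball 5 of 8, 18 mm across, 15 g, loose in the cup.
- ball5_center (a point): Centre of white ceramic grinding ball 6 of 8, 18 mm across, 15 g, loose in the cup.
- ball6_center (a point): Centre of white ceramic grinding ball 7 of 8, 18 mm across, 15 g, loose in the cup.
- ball7_center (a point): Centre of white ceramic grinding ball 8 of 8, 18 mm across, 15 g, loose in the cup.

How it is judged:
On the way, in this order (a step that is already met when the one before it is completed fails the run):
1. the cover is fully open (at least 97 of 105 mm) (value of joint cover above 0.097 m), for 0.2 s.
2. all eight balls lie inside the mill's chamber (x of ball0_center in the frame of chamber between -0.056 and 0.056 m and y of ball0_center in the frame of chamber between -0.054 and 0.054 m and z of ball0_center in the frame of chamber between 0 and 0.072 m and x of ball1_center in the frame of chamber between -0.056 and 0.056 m and y of ball1_center in the frame of chamber between -0.054 and 0.054 m and z of ball1_center in the frame of chamber between 0 and 0.072 m and x of ball2_center in the frame of chamber between -0.056 and 0.056 m and y of ball2_center in the frame of chamber between -0.054 and 0.054 m and z of ball2_center in the frame of chamber between 0 and 0.072 m and x of ball3_center in the frame of chamber between -0.056 and 0.056 m and y of ball3_center in the frame of chamber between -0.054 and 0.054 m and z of ball3_center in the frame of chamber between 0 and 0.072 m and x of ball4_center in the frame of chamber between -0.056 and 0.056 m and y of ball4_center in the frame of chamber between -0.054 and 0.054 m and z of ball4_center in the frame of chamber between 0 and 0.072 m and x of ball5_center in the frame of chamber between -0.056 and 0.056 m and y of ball5_center in the frame of chamber between -0.054 and 0.054 m and z of ball5_center in the frame of chamber between 0 and 0.072 m and x of ball6_center in the frame of chamber between -0.056 and 0.056 m and y of ball6_center in the frame of chamber between -0.054 and 0.054 m and z of ball6_center in the frame of chamber between 0 and 0.072 m and x of ball7_center in the frame of chamber between -0.056 and 0.056 m and y of ball7_center in the frame of chamber between -0.054 and 0.054 m and z of ball7_center in the frame of chamber between 0 and 0.072 m), for 0.2 s.
At the end, for the whole second after the job is handed in: All eight balls are inside the mill's chamber, below its rim; the cup stands upright (within 0.1 rad) and at rest on the rubber pad, the centre of its base within 50 mm of the pad's centre (all of step 2 and horizontal distance between cup and rest_pad below 0.05 m and angle between cup's own z axis and vertical below 0.1 rad and z of cup in the frame of rest_pad between 0 and 0.01 m and linear speed of cup below 0.02 m/s); the robot touches nothing.
It fails at once if the bottle is shifted by more than 30 mm or tipped over (distance of bottle_near from where it was at the start of the episode above 0.03 m or angle between bottle_near's own z axis and vertical above 0.5 rad).
It fails at once if the white roll is shifted by more than 30 mm or tipped over (distance of film from where it was at the start of the episode above 0.03 m or angle between film's own z axis and vertical above 0.5 rad).
It also fails if it takes over 61 s, if anything falls off the work surface, if the arm or the gripper's body presses on something with over 40 N, if the wrist force passes 120 N, or if a joint passes its speed limit or range.

ROBOT

A 6-joint arm with a two-finger parallel gripper is mounted at the origin on a cart in front of the work surface, level with it; the furniture and walls round the work are solid. World frame = base frame: x ahead of the robot, y to its left, z up, the work surface at z = 0. Lengths are in m, angles in rad, forces in N, time in s.
With the tool pointing down it reaches from about 0.275 to 0.825 m from the base axis. Payload 4.9 kg.
Tool frame: the origin (TCP) lies between the finger pads; the fingertips stand 17 mm ahead of it and the grasp point (between the pads) lies 2 mm behind it; z points along the fingers, y is the direction in which the jaws open and shut (so a half turn about z gives the same grasp; the last joint's range is limited). The gripper opens to 85 mm and grips with 20 to 120 N. Pads are 22 mm wide; open, the fingers measure 114 mm over their backs; the gripper's body (76 mm by 85 mm) begins 54 mm behind the grasp point. The pads swing forward as they close: fully open they stand 13 mm farther back than shut.
Start: joints at [0.977, 0.326, -0.193, 1.052, 0, 1.437], TCP at [0.244, 0.493, 0.248] pointing down, gripper open.
Joint ranges: [-2.65, 2.65], [-0.97, 1.79], [-1.3, 1.35], [-1.93, 2.1], [-1.47, 1.37], [-3.14, 3.14]. Speed limits (rad/s): [2.57, 2.57, 3.14, 3.14, 3.14, 3.14].

INTERFACE

Orientations are given as a unit quaternion [x, y, z, w].
In Python, from cell import arm gives the robot as it stands.
- The arm moves only by the shell command python3 -m pendant 'ROWS' [OPENING]. ROWS is JSON, a list of rows, each an object with "delta_pos": the shift along the tool's x, y, z in m, a list of three; "turn": the turn, a rotation vector about the tool's x, y, z in degrees, a list of three. In form: [{"delta_pos": [x, y, z], "turn": [ax, ay, az]}, ...]. A call has 1 to 8 rows; each row is the pose to reach, as a shift and turn from the pose commanded when the call began, along the tool's axes at that moment; what a row does not reach only later rows make up. A row lasts 1/12 s, in which the tool goes at most 41.7 mm and 7.16 degrees, less where a joint would pass 70% of its speed; a pose out of reach is approached as far as the arm can. A call with a gripper value outside its range is refused whole. OPENING is the opening in per cent of the stroke, from 0 (shut) to 100 (fully open), set as the call begins (- or left out, the last holds). The fingers move at their own pace and stop on an object; the grip force is fixed at half the most. Time passes only in rows, so rows that repeat a pose let the fingers close. It gives the time, the measured TCP pose, the force and the opening at its end, in the units of the state.
- arm.get_state(): the state, without advancing time (a new reading comes with each control period).
- arm.capture(name): name is "scene" or "top" or "wrist"; returns a dict with "img" (400x640x3 uint8, blue, green, red), "K" (3x3 intrinsics, pixels), "k1" (the pictures are not rectified: a ray, as slopes to the right and down, at radius r is drawn at 1 + k1 r^2 times it, then the intrinsics apply), "extrinsics" (4x4, takes a point from world to camera coordinates); the wrist camera has in their place "tool_from_camera" (4x4, takes a point from camera to tool coordinates, whose origin is the TCP and whose axes are the flange's). Camera axes: x right, y up, looking along -z (the intrinsics and any distortion apply to the point x, -y, -z); pixel columns grow to the right and rows downward; lengths in m; the calibration is good to about 2 mm. A picture is of the moment at which its call begins: read the wrist's pose just before it. There is no depth.
- arm.finish_job(): hands the job in, once; it reports no verdict.
The state is a dict: "time": time; "qpos": joint angles; "joint_vel": joint speeds; "tau": joint torques, N m; "eef_pos": TCP position; "orientation": TCP orientation; "wrist_force": force on the tool from outside, world axes, zero at the start; "ft_torque": the same for the moment, N m; "opening": finger opening in m.
Only numpy, scipy, OpenCV 4.12 (cv2) and the standard library are available. Lean on these libraries where they do the work, as an engineer would, in place of code of your own. Each camera call takes 0.05 s, during which the arm holds its last target. There are 200 camera calls.

## Working session

There is one attempt and no reset: what is moved stays moved. The work goes in short steps, Python scripts to look and compute and a shell command to move; the robot and the scene stay as the last step left them, time stands still between calls to the robot, and variables do not carry over. Pictures are saved under pics/ and viewed, about 8 in all and at most 12, crops included, and the job is handed in when it is done.

```bash
mkdir -p pics; ls; cat > h.py <<'E'
import numpy as np, cv2
from cell import arm
from scipy.spatial.transform import Rotation as R
def cap(n,f=None):
    s=arm.get_state(); c=arm.capture(n); c['s']=s
    if n=='wrist':
        T=np.eye(4);T[:3,:3]=R.from_quat(s['orientation']).as_matrix();T[:3,3]=s['eef_pos']
        c['W']=T@np.array(c['tool_from_camera'])
    else: c['W']=np.linalg.inv(np.array(c['extrinsics']))
    if f: cv2.imwrite('pics/'+f,c['img'])
    return c
def ray(c,u,v):
    K=np.array(c['K']);k=c['k1']
    d=np.array([(u-K[0,2])/K[0,0],(v-K[1,2])/K[1,1]]);p=d.copy()
    for _ in range(20): p=d/(1+k*(p@p))
    r=c['W'][:3,:3]@np.array([p[0],-p[1],-1]); return c['W'][:3,3],r
def on(c,u,v,z):
    o,r=ray(c,u,v); return o+r*(z-o[2])/r[2]
def proj(c,P):
    q=np.linalg.inv(c['W'])@np.append(P,1); s=np.array([q[0],-q[1]])/-q[2]
    s=s*(1+c['k1']*(s@s)); K=np.array(c['K']); return K[0,0]*s[0]+K[0,2],K[1,1]*s[1]+K[1,2]
def steps(tp,tq=None):
    "shift in tool axes from measured pose to world target"
    s=arm.get_state();r=R.from_quat(s['orientation'])
    d=r.inv().apply(np.array(tp)-s['eef_pos'])
    t=(r.inv()*R.from_quat(tq)).as_rotvec(degrees=True) if tq is not None else 0
    return np.round(d,4),np.round(t,1)
E
python3 - <<'E'
from h import *
a=cap('scene','s0.png');b=cap('top','t0.png')
for c in (a,b): print(np.round(c['W'],3).tolist(),np.array(c['K']).tolist(),c['k1'])
print(arm.get_state())
E
```

```text
pics
[[0.464, 0.618, -0.635, -0.111], [-0.886, 0.329, -0.327, -0.43], [0.007, 0.714, 0.7, 0.865], [0.0, 0.0, 0.0, 1.0]] [[503.17762170707766, 0.0, 319.2056900315453], [0.0, 503.17762170707766, 197.79330555815648], [0.0, 0.0, 1.0]] 0.02401617204651333
[[0.015, 0.99, -0.141, 0.468], [-1.0, 0.015, 0.003, -0.08], [0.005, 0.141, 0.99, 0.945], [0.0, 0.0, 0.0, 1.0]] [[395.1003967040771, 0.0, 316.0204147930534], [0.0, 395.1003967040771, 201.25982083766496], [0.0, 0.0, 1.0]] -0.05650565049504653
{'time': 0.1, 'qpos': array([ 9.76839354e-01,  3.26862433e-01, -1.93473244e-01,  1.05201954e+00,
        1.96580342e-05,  1.43657088e+00]), 'joint_vel': array([-0.00191019, -0.00106224,  0.00161296,  0.00071701,  0.00174199,
        0.00102544]), 'tau': array([ 6.03433837e-04, -4.44239402e+01,  2.63036960e+01,  7.91049970e-03,
       -1.17021709e-04, -1.28381078e-05]), 'eef_pos': array([0.24375647, 0.49248139, 0.24758816]), 'orientation': array([ 2.27846757e-01,  9.73696692e-01, -7.24848884e-04, -2.86744615e-04]), 'wrist_force': array([-0.92703105,  0.18916083, -0.00940368]), 'ft_torque': array([ 0.0450425 , -0.00987635, -0.00771382]), 'opening': 0.08558540423639874}
```

View pics/s0.png

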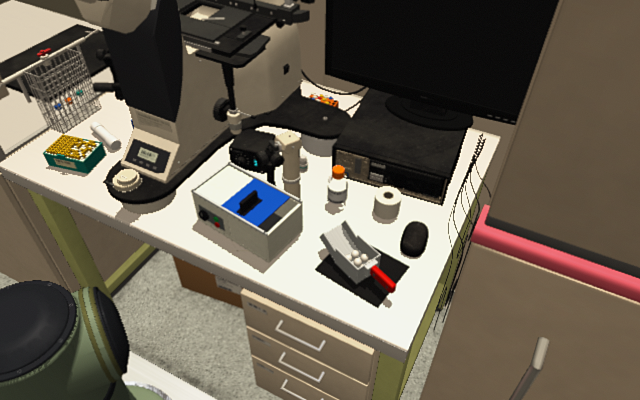

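View pics/t0.png

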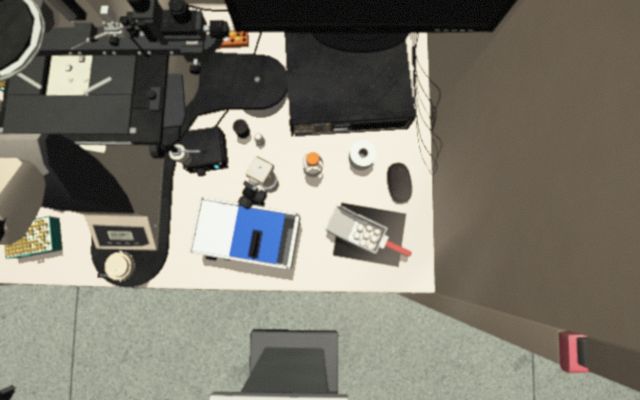

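The scene view shows the mill at (248,212), with its cover partly open, the cup at (355,260) on the pad, the bottle at (337,185) and the roll at (388,203). The top view shows the mill at 194–299 × 200–268, the blue cover at 231–283 and the grip at (398,249), with the spout pointing left (+y).

```bash
cat > m.py <<'E'
from h import *
def big(m):
    cs,_=cv2.findContours(m.astype(np.uint8),cv2.RETR_EXTERNAL,cv2.CHAIN_APPROX_NONE)
    return max(cs,key=cv2.contourArea)
def rect(c,m,z):
    q=big(m)[:,0]; P=np.array([on(c,u,v,z)[:2] for u,v in q],np.float32)
    r=cv2.minAreaRect(P); return np.round(r[0],4),np.round(r[1],4),round(r[2],1)
E
python3 - <<'E'
from m import *
b=cap('top');i=b['img'].astype(int);B,G,Rr=i[...,0],i[...,1],i[...,2]
blue=(B>Rr+60)&(B>G+40); red=(Rr>G+80)&(Rr>B+80)
roi=np.zeros_like(blue);roi[180:290,180:420]=1
print('blue',rect(b,blue&(roi>0),.0945));print('red',rect(b,red&(roi>0),.052))
dark=(i.max(2)<60)
m=dark&(roi>0);m[:,:320]=0; print('pad',rect(b,m,.004))
m=dark&(roi>0);m[:,:240]=0;m[:,265:]=0;m[:228]=0;m[262:]=0; print('tab',rect(b,m,.124))
org=(Rr>200)&(B<100)&(G>70)&(G<180);org[:140]=0;org[190:]=0;org[:,:290]=0;org[:,340:]=0
print('cap',rect(b,org,.107))
for n,(u,v) in {'mUL':(203,200),'mUR':(300,214),'mLL':(194,257),'mLR':(296,268)}.items(): print(n,on(b,u,v,.095).round(3))
print('roll',on(b,362,155,.051).round(3))
a=cap('scene')
def up(c,x0,y0,x1,y1,s): return cv2.resize(c['img'][y0:y1,x0:x1],None,fx=s,fy=s,interpolation=cv2.INTER_CUBIC)
t=up(b,180,130,420,280,3.3); cv2.imwrite('pics/t1.png',t)
# two-view triangulation of red blob centroid
j=a['img'].astype(int);rs=(j[...,2]>j[...,1]+80)&(j[...,2]>j[...,0]+80);rs[:255]=0;rs[295:]=0;rs[:,430:]=0;rs[:,360:]&=True
q=rect(a,rs,.052);print('red scene',q)
E
```

```text
blue (array([0.5162, 0.0437]), array([0.1038, 0.1096]), 81.5)
red (array([ 0.4919, -0.269 ]), array([0.0575, 0.0107]), 66.3)
pad (array([ 0.4894, -0.1492]), array([0.0561, 0.0359]), 62.2)
tab (array([0.4949, 0.0435]), array([0.0149, 0.0518]), 81.7)
cap (array([ 0.6831, -0.073 ]), array([0.0224, 0.024 ]), 0.9)
mUL [0.589 0.165 0.095]
mUR [ 0.561 -0.048  0.095]
mLL [0.465 0.178 0.095]
mLR [ 0.446 -0.042  0.095]
roll [ 0.706 -0.188  0.051]
red scene (array([ 0.4886, -0.2662]), array([0.0655, 0.016 ]), 65.8)
```

View pics/t1.png

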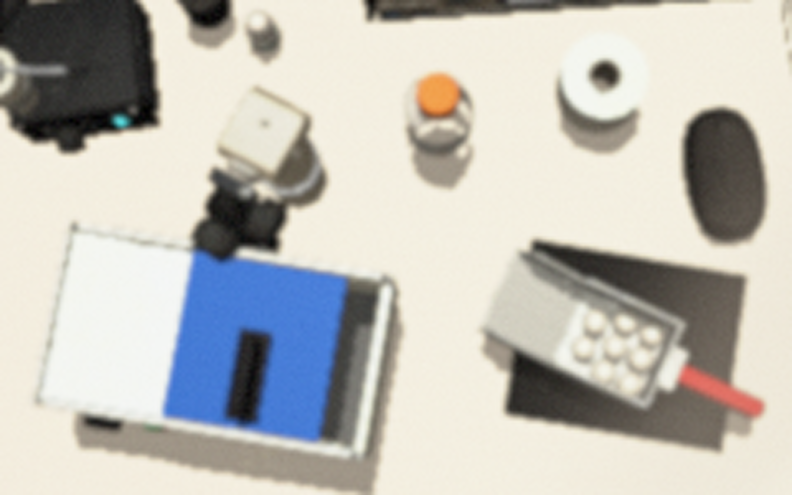

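The crop shows the cover open by about 20–25 mm. The tab is at (248,375) in crop pixels, the pad corners are at (538,240), (746,275), (722,450) and (507,412), and the cup sits across the pad with its spout toward the mill. Next I work out the approach to the tab.

```bash
cat >> h.py <<'E'
def quat(yaw_deg,lean_deg=0):
    "tool down with jaw axis y at yaw; lean about jaw axis"
    a=np.radians(yaw_deg); y=np.array([np.cos(a),np.sin(a),0]); z=np.array([0,0,-1.]); x=np.cross(y,z)
    return R.from_matrix(np.array([x,y,z]).T).as_quat()
E
python3 - <<'E'
from h import *
b=cap('top')
P=[on(b,180+u/3.3,130+v/3.3,.004) for u,v in [(538,240),(746,275),(722,450),(507,412)]]
print('pad',np.mean(P,0).round(4),np.round(P,3).tolist())
print('mill inner -y wall edge',[on(b,180+u/3.3,130+v/3.3,.09).round(3) for u,v in [(385,285),(357,455),(75,228),(40,403)]])
print(steps([.488,-.001,.248],quat(81.5)))
E
```

```text
pad [ 0.5256 -0.2132  0.004 ] [[0.6, -0.147, 0.004], [0.577, -0.299, 0.004], [0.45, -0.28, 0.004], [0.475, -0.126, 0.004]]
mill inner -y wall edge [array([ 0.557, -0.04 ,  0.09 ]), array([ 0.446, -0.025,  0.09 ]), array([0.591, 0.167, 0.09 ]), array([0.475, 0.184, 0.09 ])]
(array([-4.378e-01, -3.341e-01,  1.000e-04]), array([ -0. ,  -0. , -17.8]))
```

```bash
python3 -m pendant '[{"delta_pos":[-0.032,-0.025,0],"turn":[0,0,0]},{"delta_pos":[-0.065,-0.05,0],"turn":[0,0,0]},{"delta_pos":[-0.097,-0.075,0],"turn":[0,0,0]},{"delta_pos":[-0.13,-0.1,0],"turn":[0,0,0]},{"delta_pos":[-0.162,-0.125,0],"turn":[0,0,0]},{"delta_pos":[-0.195,-0.15,0],"turn":[0,0,0]},{"delta_pos":[-0.217,-0.166,0],"turn":[0,0,0]},{"delta_pos":[-0.217,-0.166,0],"turn":[0,0,0]}]' 0
python3 -m pendant '[{"delta_pos":[-0.032,-0.025,0],"turn":[0,0,0]},{"delta_pos":[-0.065,-0.05,0],"turn":[0,0,-4]},{"delta_pos":[-0.097,-0.075,0],"turn":[0,0,-9]},{"delta_pos":[-0.13,-0.1,0],"turn":[0,0,-14]},{"delta_pos":[-0.162,-0.125,0],"turn":[0,0,-17.8]},{"delta_pos":[-0.195,-0.15,0],"turn":[0,0,-17.8]},{"delta_pos":[-0.22,-0.168,0],"turn":[0,0,-17.8]},{"delta_pos":[-0.22,-0.168,0],"turn":[0,0,-17.8]}]'
python3 - <<'E'
from h import *
print(arm.get_state()['eef_pos'],steps([.488,-.001,.12],quat(81.5)))
cap('wrist','w0.png')
E
```

```text
time: 0.92
eef_pos: [0.3668, 0.2441, 0.2484]
orientation: [0.231, 0.973, -0.001, 0.001]
wrist_force: [-0.5, 2.1, 0.5]
opening: -0.0
time: 1.58
eef_pos: [0.4904, -0.0045, 0.2483]
orientation: [0.077, 0.997, -0.001, 0.001]
wrist_force: [0.0, 0.7, -0.0]
opening: -0.0002
[ 0.49036746 -0.0045303   0.2482609 ] (array([0.0032, 0.0033, 0.1282]), array([-0.1,  0.1, -0.4]))
```

View pics/w0.png

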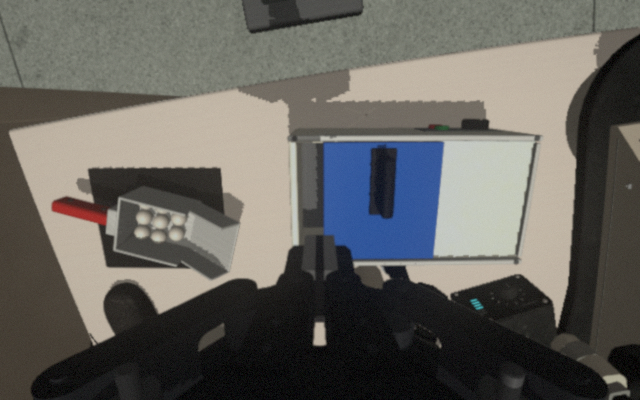

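The wrist view clearly shows the mill corners at (291,137), (541,135) and (519,263), the tab at (383,181), the cup with eight balls, and the red grip at (80,211).

```bash
python3 - <<'E'
from m import *
c=cap('wrist');i=c['img'].astype(int);B,G,Rr=i[...,0],i[...,1],i[...,2]
print('blue',rect(c,(B>Rr+60)&(B>G+40),.0945))
red=(Rr>G+80)&(Rr>B+80);red[:,130:]=0;print('red',rect(c,red,.052))
for n,u,v in [('A',291,137),('B',541,135),('C',519,263)]: print(n,on(c,u,v,.097).round(4))
d=i.max(2)<60;d[:140]=0;d[222:]=0;d[:,:362]=0;d[:,410:]=0;print('tab',rect(c,d,.12))
print('pad',[on(c,u,v,.004).round(3) for u,v in [(90,168),(221,168),(106,267)]])
E
python3 -m pendant '[{"delta_pos":[0.003,0.003,0.03],"turn":[0,0,0]},{"delta_pos":[0.003,0.003,0.065],"turn":[0,0,0]},{"delta_pos":[0.003,0.003,0.1],"turn":[0,0,0]},{"delta_pos":[0.003,0.003,0.12],"turn":[0,0,0]},{"delta_pos":[0.003,0.003,0.128],"turn":[0,0,0]},{"delta_pos":[0.003,0.003,0.128],"turn":[0,0,0]}]'
```

```text
blue (array([0.5151, 0.0474]), array([0.1033, 0.1097]), 81.4)
red (array([ 0.4908, -0.2673]), array([0.0594, 0.0108]), 66.1)
A [ 0.4423 -0.0193  0.097 ]
B [0.4723 0.1935 0.097 ]
C [0.5924 0.1758 0.097 ]
tab (array([0.4904, 0.0466]), array([0.0187, 0.0575]), 81.5)
pad [array([ 0.447, -0.271,  0.004]), array([ 0.472, -0.115,  0.004]), array([ 0.575, -0.294,  0.004])]
time: 2.18
eef_pos: [0.4829, 0.0048, 0.1187]
orientation: [0.073, 0.997, 0.0, -0.002]
wrist_force: [-0.1, -0.1, 0.2]
opening: 0.0002
```

```bash
python3 -m pendant '[{"delta_pos":[0,0.012,0],"turn":[0,0,0]},{"delta_pos":[0,0.024,0],"turn":[0,0,0]},{"delta_pos":[0,0.036,0],"turn":[0,0,0]},{"delta_pos":[0,0.048,0],"turn":[0,0,0]},{"delta_pos":[0,0.060,0],"turn":[0,0,0]},{"delta_pos":[0,0.072,0],"turn":[0,0,0]},{"delta_pos":[0,0.084,0],"turn":[0,0,0]},{"delta_pos":[0,0.09,0],"turn":[0,0,0]}]'
python3 -m pendant '[{"delta_pos":[0,0.004,0],"turn":[0,0,0]},{"delta_pos":[0,0.008,0],"turn":[0,0,0]},{"delta_pos":[0,0.01,0],"turn":[0,0,0]}]'
python3 - <<'E'
from m import *
c=cap('top');i=c['img'].astype(int);B,G,Rr=i[...,0],i[...,1],i[...,2]
print('blue',rect(c,(B>Rr+60)&(B>G+40),.0945))
E
```

```text
time: 2.85
eef_pos: [0.4987, 0.0939, 0.1205]
orientation: [0.074, 0.997, 0.0, 0.0]
wrist_force: [-0.2, -1.7, 0.0]
opening: -0.0002
time: 3.1
eef_pos: [0.4997, 0.1023, 0.1201]
orientation: [0.074, 0.997, -0.0, -0.0]
wrist_force: [0.0, -0.8, 1.1]
opening: 0.0003
blue (array([0.5461, 0.1005]), array([0.0837, 0.0666]), 82.7)
```

```bash
for k in 1; do python3 -m pendant '[{"delta_pos":[0,0.004,0],"turn":[0,0,0]},{"delta_pos":[0,0.006,0],"turn":[0,0,0]},{"delta_pos":[0,0.006,0],"turn":[0,0,0]}]'; python3 -m pendant '[{"delta_pos":[0,0.003,0],"turn":[0,0,0]},{"delta_pos":[0,0.003,0],"turn":[0,0,0]}]';python3 -m pendant '[{"delta_pos":[0,0.003,0],"turn":[0,0,0]},{"delta_pos":[0,0.003,0],"turn":[0,0,0]}]'; done
```

```text
time: 3.4
eef_pos: [0.5005, 0.1081, 0.1201]
orientation: [0.075, 0.997, 0.0, -0.0]
wrist_force: [0.3, 0.5, -0.6]
opening: -0.0003
time: 3.57
eef_pos: [0.5009, 0.1111, 0.1202]
orientation: [0.074, 0.997, 0.0, -0.0]
wrist_force: [0.4, -0.5, -0.5]
opening: -0.0
time: 3.73
eef_pos: [0.5012, 0.1125, 0.1202]
orientation: [0.075, 0.997, -0.002, -0.0]
wrist_force: [-0.9, -6.2, 1.0]
opening: -0.0
```

The force jumped to 6 N and the motion stalled, so the cover is at its end stop. I'll retract and go to the cup, turning the jaws as I go.

```bash
python3 -m pendant '[{"delta_pos":[0,0,0],"turn":[0,0,0]},{"delta_pos":[0,-0.015,-0.01],"turn":[0,0,0]},{"delta_pos":[0,-0.02,-0.045],"turn":[0,0,0]},{"delta_pos":[-0.003,-0.04,-0.08],"turn":[0,0,7]},{"delta_pos":[-0.006,-0.07,-0.1],"turn":[0,0,14]},{"delta_pos":[-0.01,-0.105,-0.11],"turn":[0,0,21]},{"delta_pos":[-0.015,-0.145,-0.11],"turn":[0,0,28]},{"delta_pos":[-0.02,-0.18,-0.11],"turn":[0,0,35]}]' 100
python3 -m pendant '[{"delta_pos":[0,0,0],"turn":[0,0,7]},{"delta_pos":[0,0,0],"turn":[0,0,14]},{"delta_pos":[0,0,0],"turn":[0,0,21]},{"delta_pos":[0,0,0],"turn":[0,0,28]},{"delta_pos":[0,0,0],"turn":[0,0,35]},{"delta_pos":[0,0,0],"turn":[0,0,42]},{"delta_pos":[0,0,0],"turn":[0,0,49]},{"delta_pos":[0,0,0],"turn":[0,0,56]}]'
python3 - <<'E'
from m import *
c=cap('top');i=c['img'].astype(int);B,G,Rr=i[...,0],i[...,1],i[...,2]
print('blue',rect(c,(B>Rr+60)&(B>G+40),.0945))
cv2.imwrite('pics/w1.png',cap('wrist')['img'])
print(steps([.492,-.263,.2],quat(-24)),arm.get_state()['qpos'])
E
```

```text
time: 4.4
eef_pos: [0.4953, -0.0688, 0.2317]
orientation: [0.373, 0.928, 0.0, 0.002]
wrist_force: [0.7, -0.1, -1.2]
opening: 0.0851
time: 5.07
eef_pos: [0.4948, -0.0669, 0.2303]
orientation: [0.765, 0.644, 0.0, -0.0]
wrist_force: [-0.7, 0.6, 0.2]
opening: 0.0853
blue (array([0.5314, 0.1461]), array([0.0587, 0.1083]), 81.0)
(array([-0.1939,  0.0297,  0.0303]), array([ 0. , -0. , 14.5])) [-2.82662205e-01  2.46279016e-01 -3.51381870e-01  9.72906920e-01
  5.24381490e-04  1.45437800e+00]
```

View pics/w1.png

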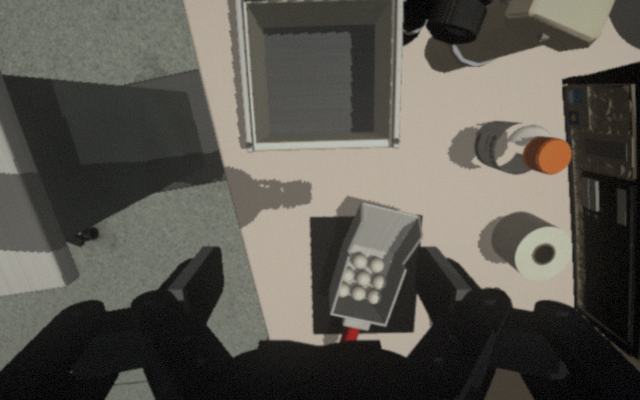

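The wrist view shows the chamber fully open, with its near outer corners at (246,150) and (400,146). The cup is undisturbed, and the bottle at (545,155) and the roll at (540,250) are clear.

```bash
python3 - <<'E'
from h import *
c=cap('wrist')
a=on(c,246,150,.097);b=on(c,400,146,.097);print(a,b,(a+b)/2+.055*np.array([.148,.989,0]))
E
python3 -m pendant '[{"delta_pos":[-0.035,0.006,0],"turn":[0,0,5]},{"delta_pos":[-0.07,0.012,0],"turn":[0,0,10]},{"delta_pos":[-0.105,0.018,0],"turn":[0,0,14.5]},{"delta_pos":[-0.14,0.024,0.01],"turn":[0,0,14.5]},{"delta_pos":[-0.175,0.03,0.02],"turn":[0,0,14.5]},{"delta_pos":[-0.194,0.03,0.03],"turn":[0,0,14.5]},{"delta_pos":[-0.194,0.03,0.03],"turn":[0,0,14.5]},{"delta_pos":[-0.194,0.03,0.03],"turn":[0,0,14.5]}]'
python3 - <<'E'
from m import *
c=cap('top');i=c['img'].astype(int);B,G,Rr=i[...,0],i[...,1],i[...,2]
print(steps([.492,-.263,.038],quat(-24)))
t=np.vstack([c['img'][130:280,200:440],cap('scene')['img'][160:320,260:500]])
cv2.imwrite('pics/x.png',cv2.resize(t,None,fx=1.9,fy=1.9,interpolation=cv2.INTER_CUBIC))
E
```

```text
[ 0.4417105  -0.02388155  0.097     ] [ 0.56389665 -0.04112393  0.097     ] [0.51094358 0.02189226 0.097     ]
time: 5.88
eef_pos: [0.4914, -0.2639, 0.1995]
orientation: [0.839, 0.544, -0.0, -0.001]
wrist_force: [-0.1, 0.3, 0.0]
opening: 0.0851
(array([0.    , 0.0003, 0.1621]), array([-0.1, -0.1,  0. ]))
```

View pics/x.png

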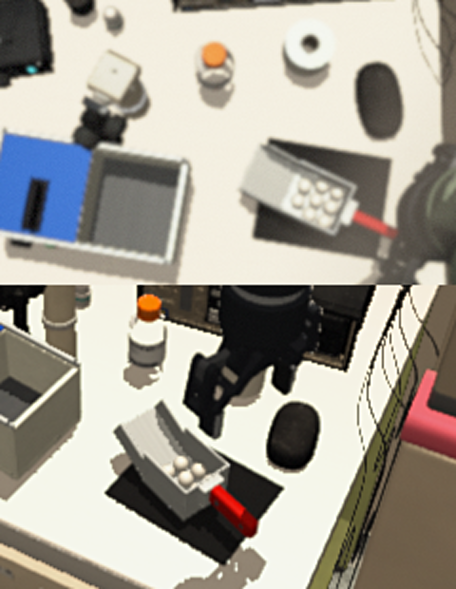

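The jaws are above the grip, with the cover fully open on the left. Now I descend and close.

```bash
python3 -m pendant '[{"delta_pos":[0,0,0.035],"turn":[0,0,0]},{"delta_pos":[0,0,0.07],"turn":[0,0,0]},{"delta_pos":[0,0,0.105],"turn":[0,0,0]},{"delta_pos":[0,0,0.125],"turn":[0,0,0]},{"delta_pos":[0,0,0.142],"turn":[0,0,0]},{"delta_pos":[0,0,0.155],"turn":[0,0,0]},{"delta_pos":[0,0,0.162],"turn":[0,0,0]},{"delta_pos":[0,0,0.162],"turn":[0,0,0]}]'
python3 -m pendant '[{"delta_pos":[0,0,0],"turn":[0,0,0]},{"delta_pos":[0,0,0],"turn":[0,0,0]},{"delta_pos":[0,0,0],"turn":[0,0,0]},{"delta_pos":[0,0,0],"turn":[0,0,0]},{"delta_pos":[0,0,0],"turn":[0,0,0]},{"delta_pos":[0,0,0],"turn":[0,0,0]},{"delta_pos":[0,0,0],"turn":[0,0,0]},{"delta_pos":[0,0,0],"turn":[0,0,0]}]' 0
```

```text
time: 6.65
eef_pos: [0.4917, -0.2618, 0.0375]
orientation: [0.838, 0.545, -0.0, -0.001]
wrist_force: [-0.1, 0.5, 0.1]
opening: 0.0855
time: 7.32
eef_pos: [0.4924, -0.2637, 0.0388]
orientation: [0.839, 0.544, 0.0, 0.0]
wrist_force: [-0.9, 0.2, 4.3]
opening: 0.0132
```

```bash
python3 -m pendant '[{"delta_pos":[0,0,-0.004],"turn":[0,0,0]},{"delta_pos":[0,0,-0.012],"turn":[0,0,0]},{"delta_pos":[0,0,-0.024],"turn":[0,0,0]},{"delta_pos":[0,0,-0.036],"turn":[0,0,0]},{"delta_pos":[0,0,-0.048],"turn":[0,0,0]},{"delta_pos":[0,0,-0.06],"turn":[0,0,0]},{"delta_pos":[0,0,-0.07],"turn":[0,0,0]},{"delta_pos":[0,0,-0.075],"turn":[0,0,0]}]'
python3 -m pendant '[{"delta_pos":[0,0,-0.01],"turn":[0,0,0]},{"delta_pos":[0,0,-0.025],"turn":[0,0,0]},{"delta_pos":[0,0,-0.045],"turn":[0,0,0]},{"delta_pos":[0,0,-0.065],"turn":[0,0,0]},{"delta_pos":[0,0,-0.08],"turn":[0,0,0]},{"delta_pos":[0,0,-0.09],"turn":[0,0,0]},{"delta_pos":[0,0,-0.095],"turn":[0,0,0]},{"delta_pos":[0,0,-0.095],"turn":[0,0,0]}]'
python3 - <<'E'
from h import *
c=cap('scene')
cv2.imwrite('pics/l.png',np.hstack([c['img'][60:320,240:500],cap('wrist')['img'][:,200:520][:260]]))
E
```

```text
time: 7.98
eef_pos: [0.4924, -0.2638, 0.1148]
orientation: [0.839, 0.544, 0.0, 0.001]
wrist_force: [-0.5, -0.2, -2.2]
opening: 0.0132
time: 8.65
eef_pos: [0.4924, -0.2637, 0.2091]
orientation: [0.839, 0.544, 0.0, 0.001]
wrist_force: [0.4, -0.4, -3.1]
opening: 0.0133
```

View pics/l.png

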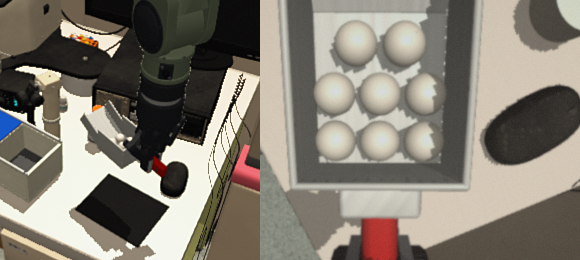

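The cup is held level with all eight balls inside, and the pad is free. Next I measure where the grip is held and work out the pre-pour and pour poses.

```bash
python3 - <<'E'
from h import *
c=cap('wrist');s=c['s'];r=R.from_quat(s['orientation']);p=np.array(s['eef_pos'])
def tool(u,v,zt):
    o,d=ray(c,u,v);o=r.inv().apply(o-p);d=r.inv().apply(d);return o+d*(zt-o[2])/d[2]
print('back wall top L/M/R',[tool(u,188,-.015).round(4) for u in (235,320,410)])
print('q',s['qpos'].round(2),p)
print(steps([.482,-.172,.15],quat(-8.5)))
a=cap('scene');print('post base',on(a,291,190,0).round(3))
E
```

```text
back wall top L/M/R [array([ 0.0393, -0.0309, -0.015 ]), array([ 0.0393, -0.0006, -0.015 ]), array([ 0.0393,  0.0315, -0.015 ])]
q [-0.62  0.37 -0.24  0.97 -0.    1.37] [ 0.49159394 -0.26313586  0.20750378]
(array([ 0.0793, -0.0456,  0.0573]), array([ -0.1,  -0. , -15.5]))
post base [0.666 0.049 0.   ]
```

```bash
python3 -m pendant '[{"delta_pos":[0.005,-0.003,0.003],"turn":[0,0,-1]},{"delta_pos":[0.016,-0.009,0.011],"turn":[0,0,-3]},{"delta_pos":[0.03,-0.017,0.021],"turn":[0,0,-6]},{"delta_pos":[0.045,-0.025,0.032],"turn":[0,0,-9]},{"delta_pos":[0.06,-0.034,0.043],"turn":[0,0,-12]},{"delta_pos":[0.072,-0.041,0.052],"turn":[0,0,-14]},{"delta_pos":[0.079,-0.0455,0.057],"turn":[0,0,-15.5]},{"delta_pos":[0.079,-0.0455,0.057],"turn":[0,0,-15.5]}]'
python3 - <<'E'
from h import *
L=np.array([.164,0,-.002])
for a,b in ((0,28),(28,48),(48,64)):
  for t in np.linspace(a,b,9)[1:]:
    A=R.from_euler('y',-(t-a),degrees=True); print(t,np.round(L-A.apply(L),4))
print(steps([.482,-.172,.14],quat(-8.5)),arm.get_state()['qpos'].round(2))
E
```

```text
time: 9.52
eef_pos: [0.481, -0.1703, 0.1496]
orientation: [0.757, 0.654, -0.001, -0.002]
wrist_force: [-0.4, 0.7, -2.7]
opening: 0.013
3.5 [ 0.0002  0.     -0.01  ]
7.0 [ 0.001  0.    -0.02 ]
10.5 [ 0.0024  0.     -0.0299]
14.0 [ 0.0044  0.     -0.0397]
17.5 [ 0.007   0.     -0.0494]
21.0 [ 0.0102  0.     -0.0589]
24.5 [ 0.0139  0.     -0.0682]
28.0 [ 0.0183  0.     -0.0772]
30.5 [ 0.0001  0.     -0.0072]
33.0 [ 0.0004  0.     -0.0143]
35.5 [ 0.0011  0.     -0.0214]
38.0 [ 0.0021  0.     -0.0285]
40.5 [ 0.0035  0.     -0.0355]
43.0 [ 0.0051  0.     -0.0425]
45.5 [ 0.007   0.     -0.0494]
48.0 [ 0.0092  0.     -0.0562]
50.0 [ 0.      0.     -0.0057]
52.0 [ 0.0003  0.     -0.0114]
54.0 [ 0.0007  0.     -0.0172]
56.0 [ 0.0013  0.     -0.0228]
58.0 [ 0.0021  0.     -0.0285]
60.0 [ 0.0032  0.     -0.0341]
62.0 [ 0.0044  0.     -0.0397]
64.0 [ 0.0058  0.     -0.0453]
(array([-0.0015,  0.0013,  0.0096]), array([-0.2, -0.1,  0.1])) [-0.49  0.35 -0.44  0.79  0.    1.23]
```

```bash
python3 -m pendant '[{"delta_pos":[0,0,-0.008],"turn":[0,-3.5,0]},{"delta_pos":[0.001,0,-0.016],"turn":[0,-7,0]},{"delta_pos":[0.002,0,-0.024],"turn":[0,-10.5,0]},{"delta_pos":[0.004,0,-0.032],"turn":[0,-14,0]},{"delta_pos":[0.007,0,-0.04],"turn":[0,-17.5,0]},{"delta_pos":[0.010,0,-0.047],"turn":[0,-21,0]},{"delta_pos":[0.014,0,-0.055],"turn":[0,-24.5,0]},{"delta_pos":[0.018,0,-0.062],"turn":[0,-28,0]}]'
python3 - <<'E'
from h import *
s=arm.get_state();r=R.from_quat(s['orientation'])
print('lip',(s['eef_pos']+r.apply([.164,0,-.002])).round(4),'tilt',r.apply([1,0,0]).round(3),s['qpos'].round(2))
cv2.imwrite('pics/p.png',np.hstack([cap('scene')['img'][60:340,160:480],cap('wrist')['img'][:280,160:500]]))
E
```

```text
time: 10.18
eef_pos: [0.4862, -0.1553, 0.2146]
orientation: [0.736, 0.632, -0.184, 0.159]
wrist_force: [-0.3, 0.5, -2.9]
opening: 0.0133
lip [ 0.5082 -0.0114  0.139 ] tilt [ 0.133  0.872 -0.472] [-0.19  0.3  -0.42  0.83 -0.49  1.53]
```

View pics/p.png

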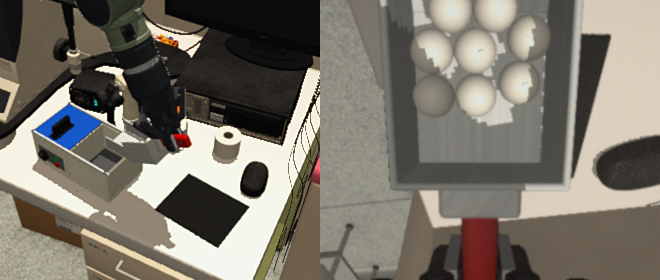

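Both views look right: the lip is over the chamber's near half and the balls are rolling toward the chute. I'll keep tilting, slowly.

```bash
python3 -m pendant '[{"delta_pos":[0.001,0,-0.005],"turn":[0,-2.5,0]},{"delta_pos":[0.002,0,-0.011],"turn":[0,-5,0]},{"delta_pos":[0.004,0,-0.016],"turn":[0,-7.5,0]},{"delta_pos":[0.006,0,-0.022],"turn":[0,-10,0]},{"delta_pos":[0.008,0,-0.027],"turn":[0,-12.5,0]},{"delta_pos":[0.010,0,-0.033],"turn":[0,-15,0]},{"delta_pos":[0.013,0,-0.038],"turn":[0,-17.5,0]},{"delta_pos":[0.016,0,-0.043],"turn":[0,-20,0]}]'
python3 -m pendant '[{"delta_pos":[0,0,-0.006],"turn":[0,-2,0]},{"delta_pos":[0,0,-0.011],"turn":[0,-4,0]},{"delta_pos":[0.001,0,-0.017],"turn":[0,-6,0]},{"delta_pos":[0.001,0,-0.023],"turn":[0,-8,0]},{"delta_pos":[0.002,0,-0.028],"turn":[0,-10,0]},{"delta_pos":[0.003,0,-0.034],"turn":[0,-12,0]},{"delta_pos":[0.004,0,-0.04],"turn":[0,-14,0]},{"delta_pos":[0.006,0,-0.045],"turn":[0,-16,0]}]'
python3 -m pendant '[{"delta_pos":[0,0,0],"turn":[0,0,0]},{"delta_pos":[0,0,0],"turn":[0,0,0]},{"delta_pos":[0,0,0],"turn":[0,0,0]},{"delta_pos":[0,0,0],"turn":[0,0,0]},{"delta_pos":[0,0,0],"turn":[0,0,0]},{"delta_pos":[0,0,0],"turn":[0,0,0]}]'
python3 - <<'E'
from h import *
s=arm.get_state();r=R.from_quat(s['orientation'])
print('lip',(s['eef_pos']+r.apply([.164,0,-.002])).round(4),'tilt',r.apply([1,0,0]).round(3),s['qpos'].round(2))
cv2.imwrite('pics/p2.png',np.hstack([cap('scene')['img'][60:340,160:480],cap('wrist')['img'][:280,160:500]]))
E
```

```text
time: 10.95
eef_pos: [0.4909, -0.1215, 0.244]
orientation: [0.693, 0.595, -0.308, 0.265]
wrist_force: [0.3, -0.3, -1.1]
opening: 0.0132
time: 11.62
eef_pos: [0.4965, -0.0845, 0.2695]
orientation: [0.644, 0.552, -0.401, 0.345]
wrist_force: [0.1, 0.4, -0.3]
opening: 0.0134
time: 12.12
eef_pos: [0.4959, -0.0844, 0.2698]
orientation: [0.643, 0.553, -0.401, 0.346]
wrist_force: [0.8, 0.2, -0.9]
opening: 0.0129
lip [ 0.5071 -0.0114  0.1233] tilt [ 0.066  0.434 -0.898] [ 0.18  0.6  -0.19  1.36 -1.02  2.23]
```

View pics/p2.png

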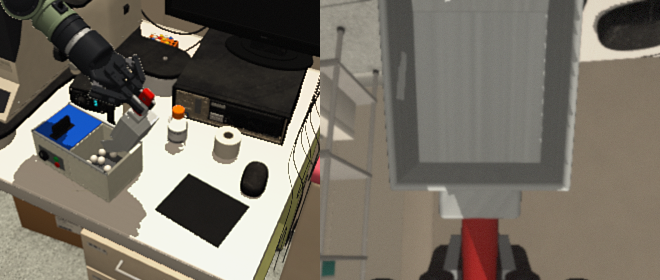

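The cup's floor is empty and the balls are in the chamber. I'll tilt back, raising it.

```bash
python3 -m pendant '[{"delta_pos":[-0.009,0,0.015],"turn":[0,7,0]},{"delta_pos":[-0.017,0,0.03],"turn":[0,14,0]},{"delta_pos":[-0.02,0,0.045],"turn":[0,21,0]},{"delta_pos":[-0.016,0,0.062],"turn":[0,28,0]},{"delta_pos":[-0.006,0,0.079],"turn":[0,35,0]},{"delta_pos":[0.006,0,0.095],"turn":[0,42,0]},{"delta_pos":[0.02,0,0.109],"turn":[0,49,0]},{"delta_pos":[0.036,0,0.121],"turn":[0,56,0]}]'
python3 - <<'E'
from m import *
s=arm.get_state();r=R.from_quat(s['orientation'])
# cup origin -> pad centre, yaw 81.5 ; grasp at cup x=-.076
pad=np.array([.5255,-.211]); f=np.array([.148,.989]); t=pad-.076*f
print(t,steps([*t,.16],quat(-8.5)),steps([*t,.2],quat(-8.5)))
E
```

```text
time: 12.88
eef_pos: [0.4827, -0.1769, 0.1852]
orientation: [0.756, 0.651, -0.05, 0.046]
wrist_force: [0.5, 0.2, -0.9]
opening: 0.0133
[ 0.514252 -0.286164] (array([-0.099 ,  0.0473,  0.0392]), array([ 0.3,  7.8, -0.1])) (array([-0.1044,  0.0475, -0.0004]), array([ 0.3,  7.8, -0.1]))
```

```bash
python3 -m pendant '[{"delta_pos":[-0.012,0.006,0],"turn":[0,3,0]},{"delta_pos":[-0.03,0.015,0],"turn":[0,6,0]},{"delta_pos":[-0.05,0.025,0],"turn":[0.3,7.8,0]},{"delta_pos":[-0.07,0.035,0.003],"turn":[0.3,7.8,0]},{"delta_pos":[-0.085,0.042,0.003],"turn":[0.3,7.8,0]},{"delta_pos":[-0.094,0.047,0.003],"turn":[0.3,7.8,0]},{"delta_pos":[-0.094,0.047,0.003],"turn":[0.3,7.8,0]},{"delta_pos":[-0.094,0.047,0.003],"turn":[0.3,7.8,0]}]'
python3 - <<'E'
from h import *
print(steps([.5155,-.277,.042],quat(-8.5)))
b=cap('top')['img'][130:280,180:420]; w=cap('wrist')['img'][:300]
cv2.imwrite('pics/q.png',np.vstack([cv2.resize(b,(480,300),interpolation=cv2.INTER_CUBIC),cv2.resize(w,(480,225))]))
E
```

```text
time: 13.55
eef_pos: [0.5144, -0.275, 0.1939]
orientation: [0.758, 0.652, -0.003, -0.001]
wrist_force: [-1.1, 0.4, -1.6]
opening: 0.0131
(array([-0.0013,  0.0023,  0.1519]), array([-0.3,  0.2, -0.1]))
```

View pics/q.png

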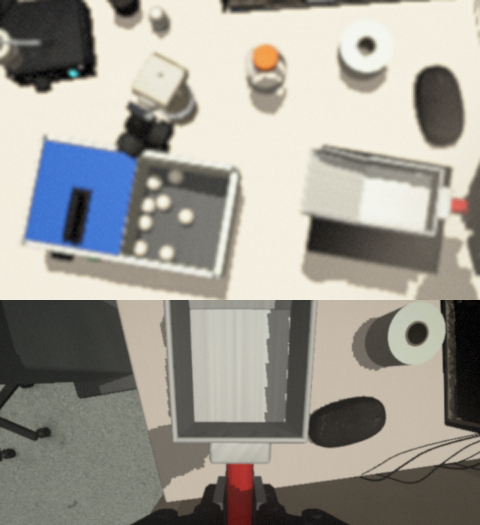

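All eight balls are in the chamber and the cup is empty. I'll lower it onto the pad.

```bash
python3 -m pendant '[{"delta_pos":[-0.001,0,0.02],"turn":[0,0,0]},{"delta_pos":[-0.001,0,0.045],"turn":[0,0,0]},{"delta_pos":[-0.001,0,0.075],"turn":[0,0,0]},{"delta_pos":[-0.001,0,0.105],"turn":[0,0,0]},{"delta_pos":[-0.001,0,0.125],"turn":[0,0,0]},{"delta_pos":[-0.001,0,0.138],"turn":[0,0,0]},{"delta_pos":[-0.001,0,0.146],"turn":[0,0,0]},{"delta_pos":[-0.001,0,0.149],"turn":[0,0,0]}]'
python3 -m pendant '[{"delta_pos":[0,0,0.002],"turn":[0,0,0]},{"delta_pos":[0,0,0.004],"turn":[0,0,0]},{"delta_pos":[0,0,0.005],"turn":[0,0,0]},{"delta_pos":[0,0,0.005],"turn":[0,0,0]}]'
```

```text
time: 14.32
eef_pos: [0.513, -0.2752, 0.044]
orientation: [0.758, 0.653, -0.003, -0.002]
wrist_force: [0.2, -0.6, -0.8]
opening: 0.0129
time: 14.65
eef_pos: [0.5142, -0.277, 0.0408]
orientation: [0.758, 0.652, -0.003, -0.0]
wrist_force: [0.7, -0.1, -1.4]
opening: 0.0132
```

```bash
python3 -m pendant '[{"delta_pos":[0,0,0.001],"turn":[0,0,0]},{"delta_pos":[0,0,0.002],"turn":[0,0,0]},{"delta_pos":[0,0,0.002],"turn":[0,0,0]},{"delta_pos":[0,0,0.002],"turn":[0,0,0]}]'
python3 -m pendant '[{"delta_pos":[0,0,0],"turn":[0,0,0]},{"delta_pos":[0,0,0],"turn":[0,0,0]},{"delta_pos":[0,0,0],"turn":[0,0,0]},{"delta_pos":[0,0,0],"turn":[0,0,0]},{"delta_pos":[0,0,0],"turn":[0,0,0]},{"delta_pos":[0,0,0],"turn":[0,0,0]},{"delta_pos":[0,0,0],"turn":[0,0,0]},{"delta_pos":[0,0,0],"turn":[0,0,0]}]' 100
python3 -m pendant '[{"delta_pos":[0,0,-0.01],"turn":[0,0,0]},{"delta_pos":[0,0,-0.03],"turn":[0,0,0]},{"delta_pos":[0,0,-0.06],"turn":[0,0,0]},{"delta_pos":[0,0,-0.09],"turn":[0,0,0]},{"delta_pos":[0,0,-0.12],"turn":[0,0,0]},{"delta_pos":[0,0,-0.15],"turn":[0,0,0]},{"delta_pos":[0,0,-0.17],"turn":[0,0,0]},{"delta_pos":[0,0,-0.17],"turn":[0,0,0]}]'
python3 - <<'E'
from h import *
b=cap('top')['img'][130:280,180:420]; w=cap('scene')['img'][120:320,180:500]
cv2.imwrite('pics/f.png',np.vstack([cv2.resize(b,(480,300),interpolation=cv2.INTER_CUBIC),cv2.resize(w,(480,300),interpolation=cv2.INTER_CUBIC)]))
E
```

```text
time: 14.98
eef_pos: [0.5142, -0.2773, 0.039]
orientation: [0.758, 0.652, -0.003, -0.0]
wrist_force: [-1.9, 0.6, 4.4]
opening: 0.0129
time: 15.65
eef_pos: [0.5137, -0.2767, 0.038]
orientation: [0.758, 0.652, -0.003, -0.001]
wrist_force: [-0.3, 0.3, 0.3]
opening: 0.0855
time: 16.32
eef_pos: [0.5171, -0.2779, 0.2142]
orientation: [0.758, 0.652, -0.002, 0.004]
wrist_force: [1.2, -0.1, 0.1]
opening: 0.0858
```

View pics/f.png

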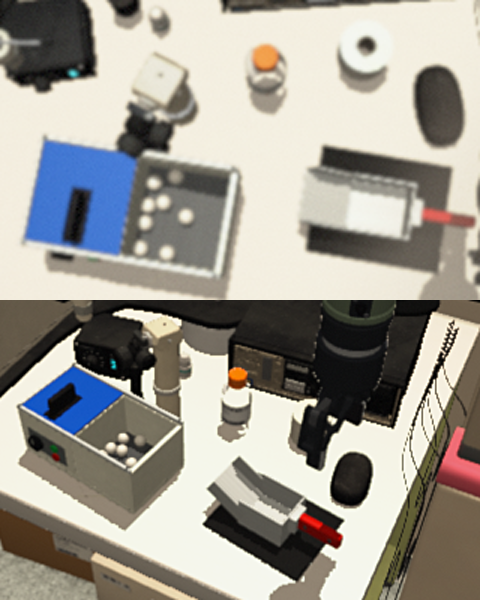

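```bash
python3 -c "
from cell import arm
print(arm.finish_job())"
```

```text
the job is handed in; nothing more can be done
None
```

The job is handed in, at about 16 s on the robot's clock out of the 61 s allowed. `finish_job` gives no verdict, so the result rests on my own last checks.

- **Cover:** I pushed it by its tab until the motion stalled and the force rose to about 6 N. Later pictures show the chamber fully open.
- **Balls:** I poured with the lip over the chamber and tilted the cup to about 64°. The last top view shows all eight balls in the chamber and an empty cup.
- **Cup:** It stands upright on the pad. From the release pose, its base centre is about 11 mm from the measured pad centre, within the 50 mm allowed.
- **Bottle and roll:** Both look untouched and upright in the last pictures; I did not measure their positions again.
- **Gripper:** It is open and clear, about 0.2 m above the bench, and touches nothing.

No check failed. The two estimates of the mill's centre differed by about 7 mm in y; I settled the chamber's position from a closer wrist picture before pouring.

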